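# Hold a lantern's bayonet battery cap at its half-way test position

### The arm

A 6-joint arm with a two-finger parallel gripper is mounted at the origin on a cart in front of the work surface, level with it; the furniture and walls round the work are solid. World frame = base frame: x ahead of the robot, y to its left, z up, the work surface at z = 0. Lengths are in mm, angles in rad, forces in N, time in s.
With the tool pointing down it reaches from about 350 to 875 mm from the base axis. Payload 4.2 kg.
Tool frame: the origin (TCP) lies midway between the tips of the shut fingers; the grasp point (between the pads) lies 19 mm behind it; z points along the fingers, y is the line along which they close (so a half turn about z gives the same grasp; the last joint's range is limited). The gripper opens to 85 mm and grips with 20 to 120 N. Pads are 22 mm wide; open, the fingers measure 114 mm over their backs; the gripper's body (76 mm by 85 mm) begins 54 mm behind the grasp point. The pads swing forward as they close: fully open they stand 13 mm farther back than shut.
Start: joints at [1.537, 0.385, 0.008, 0, -1.194, -0.259], TCP at [180.364, 598.388, 231.312] pointing down, gripper open.
Joint ranges: [-3.14, 3.14], [-1.21, 2.06], [-1.07, 1.41], [-3.16, 2.05], [-2.99, -0.16], [-3.1, 3.1]. Speed limits (rad/s): [2.79, 2.79, 3.14, 3.14, 3.14, 3.14].

### API

Orientations are given as a unit quaternion [x, y, z, w].
In Python, from bench import read_state, get_image, job_done gives the robot as it stands.
- The arm moves only by the tool servo_tool, never from a script. Its arguments are lists of equal length, an entry for each row: "rotation": the turn, a rotation vector about the world's x, y, z scaled (see below), a list of three; "slide": the shift along the world's x, y, z scaled (see below), a list of three; "grip": the opening, from -1 (shut) to 1 (fully open). In form: {"rotation": [[rx, ry, rz], ...], "slide": [[tx, ty, tz], ...], "grip": [grip, ...]}. A call has 1 to 8 rows; each row is the pose to reach, as a shift and turn from the pose commanded when the call began, turning the shorter way round; what a row does not reach only later rows make up. The controller multiplies each number of a shift by 0.2 m and each number of a turn by 360 degrees. A row lasts 1/8 s, in which the tool goes at most 62.5 mm and 10.7 degrees, less where a joint would pass 70% of its speed; a pose out of reach is approached as far as the arm can. A call with a number of a shift or a turn outside -1 to 1 is refused whole. A call with a gripper value outside its range is refused whole. The fingers move at their own pace and stop on an object; the grip force is fixed at half the most. Time passes only in rows, so rows that repeat a pose let the fingers close. It gives the time, the measured TCP pose, the force, the opening and the grip force at its end, in the units of the state.
- read_state(): the state, without advancing time (a new reading comes with each control period).
- get_image(name): name is "side" or "top"; returns a dict with "image" (384x512x3 uint8, red, green, blue), "depth" (384x512 float32, mm along the optical axis (not along the pixel's ray), 0 where there is no reading), "camera_matrix" (3x3 intrinsics, pixels), "rvec" (rotation vector, rad) and "tvec" (3), from world to camera coordinates, as OpenCV has them. Camera axes: x right, y down, z forward; pixel columns grow to the right and rows downward; lengths in mm; the calibration is good to about 2 mm. A picture is of the moment at which its call begins.
- job_done(): hands the job in; it is judged then, once.
The state is a dict: "clock": time; "joints": joint angles; "joint_vel": joint speeds; "joint_efforts": joint torques, N m; "position": TCP position; "ee_rot": TCP orientation; "contact_force": force on the tool from outside, world axes, zero at the start; "wrist_torque": the same for the moment, N m; "gripper_width": finger opening in mm; "grasp_force": force on a finger pad.
Only numpy, scipy, OpenCV 4.12 (cv2) and the standard library are available. Lean on these libraries where they do the work, as an engineer would, in place of code of your own. Each camera call takes 0.05 s, during which the arm holds its last target. There are 200 camera calls.

### The job

The emergency lantern stands lens-down with its battery mouth open and its cap beside it: push it along the table, never lifting or tipping it, until it is fully home in the wooden stop, so that it cannot turn. Then take the cap by its bar, set it into the mouth with the bar in line with the two slots, press it down against the battery spring and turn it clockwise to the half-way dots (45 degrees; the lock would click at about 90 degrees and must not be reached). Finish while still gripping and holding the cap there, pressed right down on the collar, so that the lamp can be checked; leave the screwdriver, the spool and the pocket torch where they lie.

Things in the scene. Friction and masses are not known exactly. Their poses are not given: they have to be found in the camera images.
- lantern: grey square battery lantern standing on its lens, loose, about 0.85 kg. Origin: centre of its underside, z up, +y is the side away from the stop. Black bezel 96 x 96 mm to z = 30 mm, flat-sided housing 92 x 92 mm to z = 90 mm, round collar 89 mm across to z = 104 mm (top). A carrying handle stands out to 81 mm from the axis on the -x side, z = 33 to 95 mm
- lantern_mouth (a point): centre of the mouth at the collar's top, axes as the lantern's. Bore 53 mm across; two slots 19 mm wide for the cap's lugs on its +x and -x sides (white bars). From 20 degrees clockwise of a slot the lugs pass under a catch; the groove is stopped anticlockwise. A ramp at 67 to 82 degrees leads into the lock (ring marks, 92 degrees)
- lantern_dot (a point): one of the two white half-way dots on the collar, 45 degrees clockwise (from above) of the slots, 39 mm from the mouth's axis. A sprung plate 16 mm down the mouth pushes the cap up: 3 N with its flange 7 mm above the collar (as high as the catch lets the turned cap rise), 8 N with the flange on the collar
- cap_grip (a point): centre of the grip bar of the loose black battery cap (70 g), standing upright on its plug. Bar 50 mm along x, 14 mm thick (y), top 14 mm above this point; 14 mm below it the top of a round flange, 68 mm across. Height of this point above the lantern's underside: 149 mm with the lugs on the collar, 134 in the slots on the spring, 131 turned and risen to the catch, 124 pressed right down
- cap_foot (a point): centre of the underside of the same cap, at the foot of its plug, 47 mm below the bar's centre, same axes. Plug 48 mm across, chamfered at the foot, flange's underside 27 mm above it. Two lugs on the plug's +x and -x sides, in line with the bar: 62 mm across both, 10.5 mm wide, 2 to 8 mm above the foot. The cap fits equally well turned by 180 degrees
- stop: U of wooden battens 18 mm thick and 24 mm high, screwed to the table, open to its own +y side. Origin on the table where the centre of the fully home lantern lies, 48 mm from the back batten's inner face; the lantern's axes are then parallel to the stop's. Inner width 102 mm (x); straight sides to y = 26 mm, then flared ends to y = 62 mm, about 135 mm apart inside
- screwdriver: red-handled screwdriver, 166 mm, lying along the near edge of the wooden drawing board at the left (board 16 mm thick); leave alone. Origin under its middle
- spool: spool of orange line standing on its end beyond the cap, 66 mm across, 45 mm high; leave alone. Origin at the centre of its underside
- pocket_torch: black pocket torch lying on the table right of the vice, 134 mm long, 38 mm high; leave alone. Origin under its middle

How it is judged:
By the outcome, as a careful person would: the job done as asked, in the order asked, and still so for the second after the job is handed in, while the arm keeps its last pose, push and grip.
It also fails if it takes over 67 s, if anything falls off the work surface, if the arm or the gripper's body presses on something with over 40 N, if the wrist force passes 120 N, or if a joint passes its speed limit or range.

## Working session

There is one attempt and no reset: what is moved stays moved. The work goes in short steps, Python scripts to look and compute and a tool call to move; the robot and the scene stay as the last step left them, time stands still between calls to the robot, and variables do not carry over. Pictures are saved under pics/ and viewed, at most 10 in all, crops included, and the job is handed in when it is done.

Besides the shell and the picture viewer there is one more tool, called after "Request:" in YAML: its name, and indented under it one key for each argument. servo_tool: Moves the arm, as the interface text tells. Shifts and turns lie within -1 to 1; 1 stands for 0.2 m of shift or 360 degrees of turn. Its arguments: {"type":"object","properties":{"rotation":{"type":"array","items":{"type":"array","items":{"type":"number","minimum":-1,"maximum":1}}},"slide":{"type":"array","items":{"type":"array","items":{"type":"number","minimum":-1,"maximum":1}}},"grip":{"type":"array","items":{"type":"number"}}},"required":["rotation","slide","grip"]}

```bash
mkdir -p pics; ls; cat > h.py <<'E'
import numpy as np, cv2
from bench import *
def shot(n):
    g=get_image(n); R=cv2.Rodrigues(np.array(g['rvec'],float))[0]; t=np.array(g['tvec'],float).ravel()
    K=np.array(g['camera_matrix'],float); d=g['depth']
    v,u=np.mgrid[:384,:512]
    c=np.stack([(u-K[0,2])/K[0,0]*d,(v-K[1,2])/K[1,1]*d,d],-1)
    P=(c-t)@R; P[d==0]=np.nan
    return g['image'],P,K,R,t
def save(im,name,box=None,s=1):
    if box: u0,v0,u1,v1=box; im=im[v0:v1,u0:u1]
    im=cv2.resize(im,None,fx=s,fy=s,interpolation=cv2.INTER_CUBIC)
    cv2.imwrite('pics/'+name,im[:,:,::-1])
E
python3 - <<'E'
from h import *
a=shot('top');b=shot('side')
np.savez('first.npz',ti=a[0],tp=a[1],si=b[0],sp=b[1])
save(a[0],'top0.png',None,1.5);save(b[0],'side0.png',None,1.5)
for s in(a,b): print(-s[3].T@s[4], s[3][2])
print(read_state())
E
```

```text
pics
[494.54151189 -10.59372555 969.11598791] [ 1.76822289e-01 -7.35687427e-04 -9.84242519e-01]
[296.88323585 735.06626134 480.42989811] [ 0.36625777 -0.8240559  -0.43218874]
{'clock': 0.1, 'joints': array([ 1.53656587e+00,  3.85480595e-01,  6.77412445e-03, -4.51069155e-04,
       -1.19398643e+00, -2.58594688e-01]), 'joint_vel': array([-2.33609580e-05, -2.32972708e-03,  3.31100586e-03,  9.61146652e-04,
       -3.74419441e-04, -5.04914647e-04]), 'joint_efforts': array([-7.26309099e-04, -3.93317306e+01,  1.88930851e+01,  4.19803530e+00,
       -2.61287540e-03,  5.29755312e-06]), 'position': array([180.24337823, 597.90814105, 230.33256844]), 'ee_rot': array([ 9.89288207e-01, -1.45972258e-01, -1.02157407e-04,  9.65794219e-04]), 'contact_force': array([-0.32245618, -0.27186638,  0.29951694]), 'wrist_torque': array([0.02532295, 0.01252369, 0.03922271]), 'grasp_force': 0.0, 'gripper_width': 85.25772988530807}
```

View pics/top0.png

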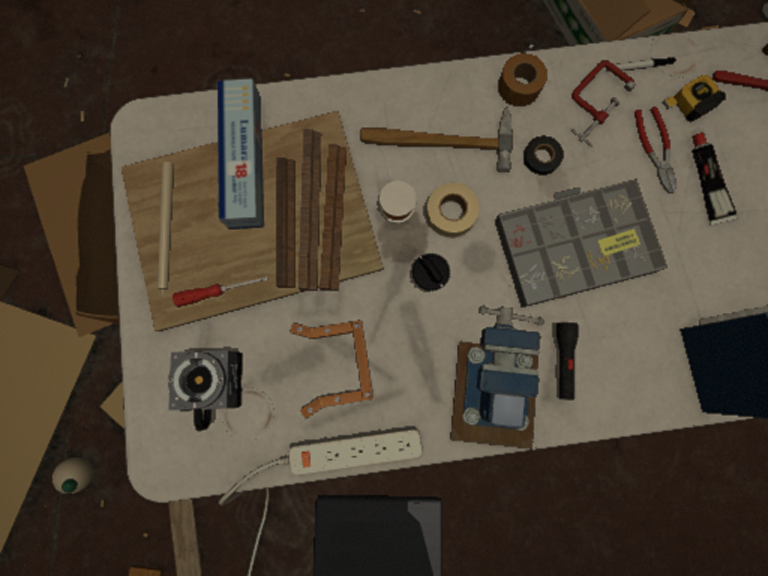

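View pics/side0.png

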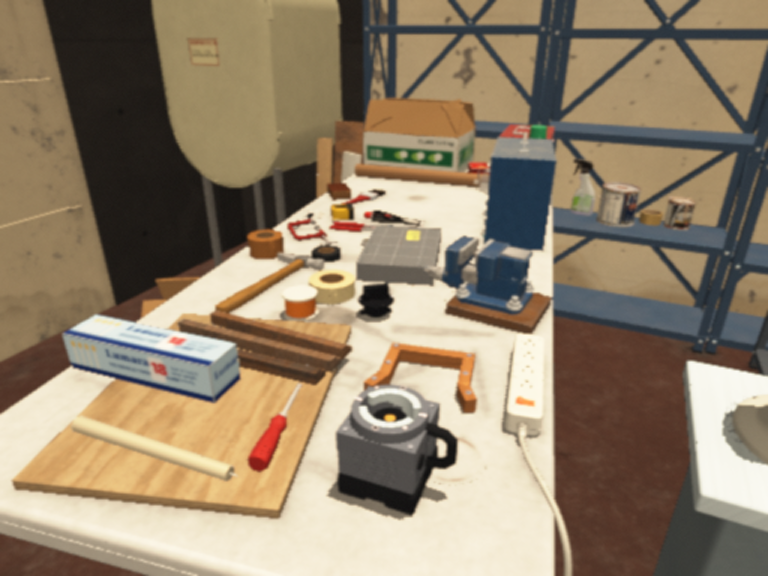

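The top view shows the lantern near (200,380), with its handle towards -x. The orange stop is near (335,368) and opens to the left, the cap is at (430,272), the spool at (397,200) and the torch at (567,360). Pixel positions are in the 1.5x picture.

```bash
python3 - <<'E'
from h import *
z=np.load('first.npz');im=z['ti'];P=z['tp']
def box(u0,v0,u1,v1,zl,zh):
    m=np.zeros((384,512),bool);m[int(v0/1.5):int(v1/1.5),int(u0/1.5):int(u1/1.5)]=1
    return m&(P[...,2]>zl)&(P[...,2]<zh)
def rep(n,m,k=None):
    q=P[m];r=cv2.minAreaRect(q[:,:2].astype(np.float32));c=cv2.minEnclosingCircle(q[:,:2].astype(np.float32))
    print(n,len(q),'zmed',np.median(q[:,2]).round(1),'rect',np.round(r[0],1),np.round(r[1],1),round(r[2],2),'circ',np.round(c[0],1),round(c[1],1))
rep('collar',box(150,330,260,440,99,112))
rep('housing',box(150,330,260,440,85,97))
rep('lantall',box(150,330,260,440,40,97))
rep('bezel',box(150,330,260,440,15,32))
h=P[box(150,330,260,440,40,97)]
m=box(280,310,380,425,14,34);rep('stop',m)
print('table',np.nanmedian(P[box(230,300,280,340,-20,20)][:,2]))
rep('flange',box(400,240,460,300,36,44) if 0 else box(400,240,460,300,25,42));rep('bar',box(400,240,460,300,53,80))
rep('spool',box(370,175,425,225,35,60));rep('torch',box(545,310,590,405,10,60))
rep('vice',box(440,290,555,455,15,200));rep('drawer',box(490,170,670,310,15,200))
rep('strip',box(280,420,430,480,15,200))
rep('board',box(110,100,385,330,10,100))
# white bars/dots on collar
mm=box(150,330,260,440,99,112);hsv=im.astype(int).min(-1)
np.save('stopxy.npy',P[m])
s=P[m]
# render stop mask xy
b=np.zeros((400,400,3),np.uint8)
x0,y0=s[:,0].min()-10,s[:,1].min()-10
for p in s: cv2.circle(b,(int((s[:,1].max()+10-p[1])*2.4),int((s[:,0].max()+10-p[0])*2.4)),2,(0,128,255),-1)
c=cv2.resize(im[200:300,100:260],None,fx=5,fy=5,interpolation=cv2.INTER_CUBIC)
out=np.zeros((500,800,3),np.uint8);out[:]=c
cv2.imwrite('pics/c1.png',out[:,:,::-1])
E
```

```text
collar 696 zmed 104.1 rect [494.  286.9] [86.9 87.8] 3.46 circ [494.8 287.3] 44.6
housing 720 zmed 89.5 rect [479.9 286.6] [120.7  93.4] 1.73 circ [487.7 286.4] 68.3
lantall 1157 zmed 87.7 rect [477.3 286.4] [126.7  93.7] 1.73 circ [484.8 285.9] 70.7
bezel 108 zmed 25.3 rect [540.5 296.6] [202.8  70.1] 49.75 circ [514.7 318.5] 101.4
stop 969 zmed 24.2 rect [525.2  82.6] [164.1 126.7] 10.31 circ [524.   88.6] 96.0
table 0.7827224909733174
flange 384 zmed 33.1 rect [689.9 -89.8] [67.4 66.7] 58.99 circ [690.1 -89.4] 34.5
bar 104 zmed 60.5 rect [690.1 -90. ] [48.6 14.3] 36.81 circ [689.9 -89.8] 24.4
spool 453 zmed 45.6 rect [820.6 -28.7] [63.  64.3] 1.57 circ [821.  -28.1] 32.9
torch 582 zmed 26.8 rect [ 538.1 -328.7] [ 36.4 132. ] 89.26 circ [ 538.9 -327.9] 67.1
vice 4578 zmed 60.7 rect [ 530.8 -209.9] [148.3 281.4] 81.23 circ [ 530.1 -214.6] 155.9
drawer 6392 zmed 44.6 rect [ 758.9 -351.6] [266.8 300.7] 0.87 circ [ 750.  -330.1] 178.5
strip 1798 zmed 33.8 rect [379.7  46. ] [ 47.7 242. ] 8.68 circ [378.7  45.9] 121.0
board 18232 zmed 18.8 rect [801.9 241.4] [436.9 487.4] 0.98 circ [793.8 220.3] 280.2
```

View pics/c1.png

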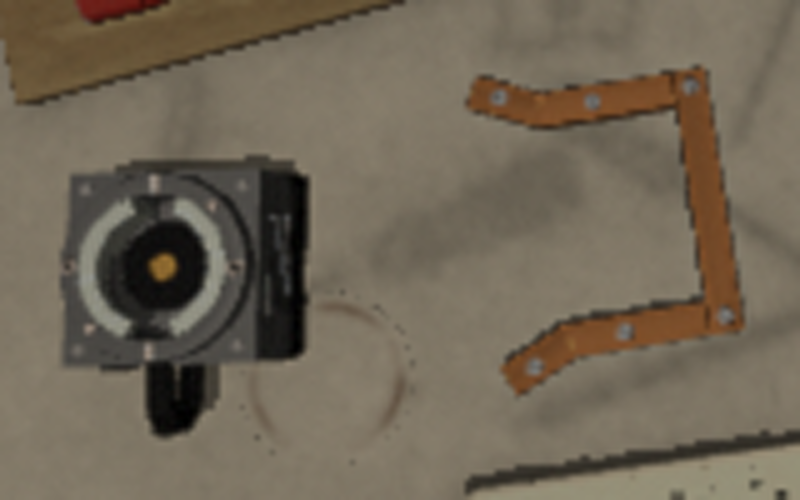

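The crop shows the lantern nearly square to the world: white slot bars at (153,183) and (150,352), half-way dots at about (212,205) and (90,328). The stop is turned about +9 degrees. Next I'll fit their poses.

```bash
cat > fit.py <<'E'
from h import *
from scipy.optimize import minimize
polys=[np.array(p,np.float32) for p in ([(-69,-66),(69,-66),(69,-48),(-69,-48)],[(51,-50),(69,-50),(69,26),(51,26)],[(-51,-50),(-69,-50),(-69,26),(-51,26)],
 [(51,26),(69,24),(85,57),(67.5,62)],[(-51,26),(-69,24),(-85,57),(-67.5,62)])]
sq=[np.array([(-46,-46),(46,-46),(46,46),(-46,46)],np.float32)]
def fit(pts,polys,x0):
    # raster chamfer: model outline mask distance both ways (mask cover)
    W=400;mask=np.zeros((W,W),np.uint8)
    for p in polys: cv2.fillPoly(mask,[np.round(p*2+W/2).astype(np.int32)],1)
    dm=cv2.distanceTransform(1-mask,cv2.DIST_L2,5)/2
    mp=(np.argwhere(mask>0)[::12,::-1]-W/2)/2
    from scipy.spatial import cKDTree
    tree=cKDTree(pts)
    def f(a):
        c,s=np.cos(a[2]),np.sin(a[2]);R=np.array([[c,-s],[s,c]])
        l=(pts-a[:2])@R
        i=np.clip(np.round(l*2+W/2).astype(int),0,W-1)
        e1=np.minimum(dm[i[:,1],i[:,0]],8)**2
        d=np.minimum(np.maximum(tree.query(mp@R.T+a[:2])[0]-1.2,0),8)**2
        return e1.mean()+d.mean()
    r=minimize(f,x0,method='Nelder-Mead',options=dict(initial_simplex=[np.array(x0)+d for d in([0,0,0],[6,0,0],[0,6,0],[0,0,.1])],xatol=1e-3,fatol=1e-5))
    return r.x[:2].round(1),np.degrees(r.x[2]).round(2),r.fun
E
python3 - <<'E'
from fit import *
z=np.load('first.npz');im=z['ti'].astype(int);P=z['tp']
s=np.load('stopxy.npy');s=s[(s[:,2]>18)&(s[:,2]<29)][:,:2]
print('stop',fit(s,polys,[515,95,.16]))
Z=P[...,2];X=P[...,0];Y=P[...,1]
m=(Z>84)&(Z<112)&(np.hypot(X-494,Y-287)<75)&(X>447)
print('lantern sq',fit(P[m][:,:2],sq,[494,287,0]))
m=(Z>99)&(Z<112)&(np.hypot(X-494,Y-287)<55)
# slot bars
for (u,v) in((153,183),(150,352),(212,205),(90,328)): print('mark',np.round(P[200+round(v/5-.5),100+round(u/5-.5)],1))
m=(Z>15)&(np.hypot(X-690,Y+90)<170)&(np.hypot(X-690,Y+90)>40)
q=P[m];
for y in range(-240,80,20):
    k=q[(q[:,1]>=y)&(q[:,1]<y+20)&(q[:,0]<690)]
    if len(k):print(y,'maxx',k[:,0].max().round(),'maxz',k[:,2].max().round())
S=z['sp'];hs=S[(np.hypot(S[...,0]-494,S[...,1]-287)<75)&(S[...,2]>40)&(S[...,2]<85)]
k=hs[hs[:,1]>325];A=np.polyfit(k[:,0],k[:,1],1);print('side face y at 494',np.polyval(A,494),'yaw',np.degrees(np.arctan(A[0])),len(k))
E
```

```text
stop (array([524. ,  84.9]), np.float64(9.86), np.float64(0.07911118062850925))
lantern sq (array([494.2, 286. ]), np.float64(1.65), np.float64(0.7172652225996422))
mark [534.3 290.8 104.4]
mark [455.2 284.4 104.6]
mark [525.4 261.5 104.3]
mark [466.2 313.1 105.5]
-240 maxx 688.0 maxz 79.0
-220 maxx 626.0 maxz 128.0
-200 maxx 622.0 maxz 129.0
-180 maxx 626.0 maxz 130.0
-160 maxx 569.0 maxz 50.0
-140 maxx 549.0 maxz 25.0
20 maxx 688.0 maxz 29.0
40 maxx 688.0 maxz 27.0
60 maxx 689.0 maxz 31.0
side face y at 494 334.3008400522496 yaw 3.030710227237273 1107
```

```bash
cat > mv.py <<'E'
import sys; from h import *
from scipy.spatial.transform import Rotation as Ro
def pose(yaw,tilt=0):  # yaw of tool x (deg); tilt: tool z leans toward tool x
    b=Ro.from_matrix([[1,0,0],[0,-1,0],[0,0,-1]])
    return Ro.from_euler('z',yaw,degrees=True)*Ro.from_euler('y',-tilt,degrees=True)*b
def now(): s=read_state(); return s,np.array(s['position']),Ro.from_quat(s['ee_rot'])
def go(p,yaw,tilt=0):
    s,q,r=now(); d=(np.array(p)-q)/200; v=(pose(yaw,tilt)*r.inv()).as_rotvec(degrees=True)/360
    print('slide',d.round(4),'rot',v.round(4),'rows>=',max(np.linalg.norm(d)*200/62.5,np.linalg.norm(v)*360/10.7).round(1))
def st():
    s,q,r=now(); x=r.apply([1,0,0]);z=r.apply([0,0,1])
    print('t',round(s['clock'],2),'pos',q.round(1),'yaw',np.degrees(np.arctan2(x[1],x[0])).round(2),'z',z.round(3),'F',np.round(s['contact_force'],1),'w',round(s['gripper_width'],1),'gf',round(s['grasp_force'],1),'j',np.round(s['joints'],2))
if __name__=='__main__':
    a=list(map(float,sys.argv[1:])); st()
    if a: go(a[:3],*a[3:])
E
python3 mv.py 488 405 130 -87 30;python3 -c "
from mv import *;print(pose(-87,30).apply([[1,0,0],[0,0,1]]))"
```

```text
t 0.1 pos [180.2 597.9 230.3] yaw -16.79 z [-0.    -0.002 -1.   ] F [-0.3 -0.3  0.3] w 85.3 gf 0.0 j [ 1.54  0.39  0.01 -0.   -1.19 -0.26]
slide [ 1.5388 -0.9645 -0.5017] rot [-0.0696 -0.055  -0.1902] rows>= 7.1
[[ 0.04532427 -0.86483855  0.5       ]
 [ 0.02616798 -0.49931477 -0.8660254 ]]
```

Request:
servo_tool:
  rotation:
    - [-0.009, -0.007, -0.024]
    - [-0.018, -0.014, -0.048]
    - [-0.026, -0.021, -0.071]
    - [-0.035, -0.028, -0.095]
    - [-0.044, -0.034, -0.119]
    - [-0.052, -0.041, -0.143]
    - [-0.061, -0.048, -0.167]
    - [-0.07, -0.055, -0.19]
  slide:
    - [0.1, -0.06, 0]
    - [0.2, -0.12, -0.02]
    - [0.3, -0.18, -0.05]
    - [0.4, -0.25, -0.08]
    - [0.5, -0.31, -0.11]
    - [0.6, -0.37, -0.14]
    - [0.7, -0.43, -0.17]
    - [0.8, -0.5, -0.2]
  grip: [0.29, 0.29, 0.29, 0.29, 0.29, 0.29, 0.29, 0.29]

```text
clock: 1.1
position: [340.7, 498.0, 190.5]
ee_rot: [0.699, -0.665, 0.19, 0.18]
contact_force: [-0.4, -0.4, -0.3]
gripper_width: 55.0
grasp_force: 0.0
```

```bash
python3 mv.py 488 405 130 -87 30
```

```text
t 1.1 pos [340.7 498.  190.5] yaw -87.15 z [ 0.026 -0.504 -0.864] F [-0.4 -0.4 -0.3] w 55.0 gf 0.0 j [ 1.31  0.62  0.13  0.15 -1.6  -1.3 ]
slide [ 0.7367 -0.4649 -0.3026] rot [0.0008 0.0002 0.0004] rows>= 3.0
```

Request:
servo_tool:
  rotation:
    - [0, 0, 0]
    - [0, 0, 0]
    - [0, 0, 0]
    - [0, 0, 0]
    - [0, 0, 0]
    - [0, 0, 0]
    - [0, 0, 0]
    - [0, 0, 0]
  slide:
    - [0.2, -0.12, -0.08]
    - [0.4, -0.24, -0.16]
    - [0.6, -0.36, -0.24]
    - [0.74, -0.465, -0.3]
    - [0.74, -0.465, -0.5]
    - [0.745, -0.465, -0.7]
    - [0.745, -0.465, -0.825]
    - [0.745, -0.465, -0.825]
  grip: [0.29, 0.29, 0.29, 0.29, 0.29, 0.29, 0.29, 0.29]

```text
clock: 2.1
position: [488.4, 403.7, 23.8]
ee_rot: [0.701, -0.663, 0.189, 0.182]
contact_force: [-0.7, -0.2, 0.4]
gripper_width: 55.0
grasp_force: 0.0
```

```bash
python3 mv.py 490.3 360 26 -87 30; python3 - <<'E'
from h import *
a=shot('side'); save(a[0],'side1.png',(200,180,400,384),2.9)
E
```

```text
t 2.1 pos [488.4 403.7  23.8] yaw -86.79 z [ 0.024 -0.506 -0.862] F [-0.7 -0.2  0.4] w 55.0 gf 0.0 j [ 1.07  0.78 -0.04  0.29 -1.22 -1.18]
slide [ 0.0094 -0.2187  0.011 ] rot [ 0.0012 -0.0005 -0.0002] rows>= 0.7
```

View pics/side1.png

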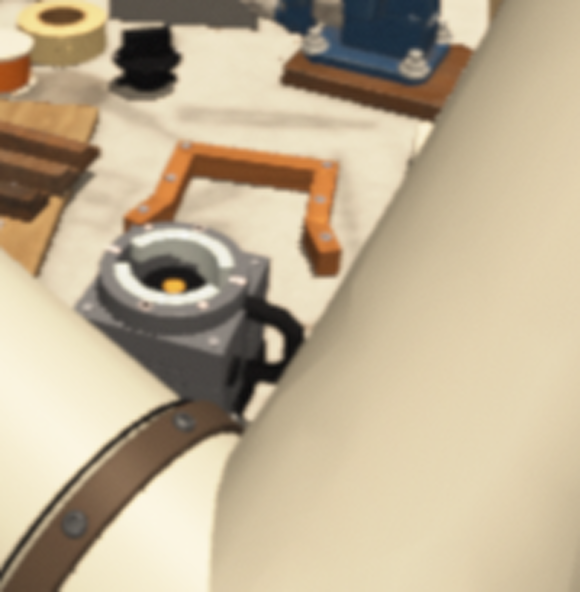

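Request:
servo_tool:
  rotation:
    - [0, 0, 0]
    - [0, 0, 0]
    - [0, 0, 0]
    - [0, 0, 0]
    - [0, 0, 0]
    - [0, 0, 0]
    - [0, 0, 0]
    - [0, 0, 0]
  slide:
    - [0, -0.08, 0.01]
    - [0.005, -0.16, 0.01]
    - [0.01, -0.22, 0.01]
    - [0.012, -0.26, 0.01]
    - [0.014, -0.29, 0.01]
    - [0.016, -0.315, 0.01]
    - [0.018, -0.335, 0.01]
    - [0.018, -0.35, 0.01]
  grip: [0.29, 0.29, 0.29, 0.29, 0.29, 0.29, 0.29, 0.29]

```text
clock: 3.15
position: [493.5, 338.0, 28.3]
ee_rot: [0.702, -0.664, 0.188, 0.176]
contact_force: [-1.4, 5.7, 0.3]
gripper_width: 54.8
grasp_force: 3.1
```

```bash
cat > lan.py <<'E'
from fit import *
from mv import st
st(); im,P,*_=shot('top'); np.savez('cur.npz',im=im,P=P)
X,Y,Z=np.moveaxis(P,-1,0)
import sys; x,y=map(float,sys.argv[1:3])
m=(Z>100.5)&(Z<107)&(np.hypot(X-x,Y-y)<62)
q=P[m]
w=im.astype(int).min(-1)
# collar circle robust fit from points in ring
c=np.array([x,y])
from scipy.optimize import minimize
f=lambda c:-np.exp(0*1).sum()+np.mean(np.maximum(np.hypot(*(q[:,:2]-c).T)-44.5,0)**2+np.maximum(27-np.hypot(*(q[:,:2]-c).T),0)**2)
c=minimize(f,c,method='Nelder-Mead').x
print('collar',c.round(1),'n',m.sum(),'zmed',np.median(q[:,2]).round(1),'zplane',np.linalg.lstsq(np.c_[q[:,:2]-c,np.ones(len(q))],q[:,2],rcond=None)[0].round(4))
h=(Z>85)&(Z<94)&(np.hypot(X-x,Y-y)<75)
# exclude handle: project; fit square by chamfer
r=P[(Z>85)&(Z<107)&(np.hypot(X-x,Y-y)<68)&(X>x-46.5)]
print('sq',fit(r[:,:2],sq,[c[0],c[1],float(sys.argv[3])]))
E
python3 lan.py 494 286 .04
```

```text
t 3.15 pos [493.5 338.   28.3] yaw -86.88 z [ 0.03  -0.496 -0.868] F [-1.4  5.7  0.3] w 54.8 gf 3.1 j [ 1.01  0.71 -0.2   0.33 -1.12 -1.17]
collar [495.5 285.5] n 654 zmed 104.2 zplane [ 1.700000e-03 -2.500000e-03  1.041557e+02]
sq (array([495.1, 284.4]), np.float64(2.92), np.float64(0.6635916769114106))
```

Request:
servo_tool:
  rotation:
    - [0, 0, 0.0012]
    - [0, 0, 0.0024]
    - [0, 0, 0.0036]
    - [0, 0, 0.0048]
    - [0, 0, 0.006]
    - [0, 0, 0.0072]
    - [0, 0, 0.0085]
    - [0, 0, 0.0097]
  slide:
    - [0.001, -0.04, 0]
    - [0.001, -0.08, 0]
    - [0.002, -0.12, 0]
    - [0.003, -0.16, 0]
    - [0.005, -0.2, 0]
    - [0.006, -0.24, 0]
    - [0.008, -0.28, 0]
    - [0.01, -0.317, 0]
  grip: [0.29, 0.29, 0.29, 0.29, 0.29, 0.29, 0.29, 0.29]

```text
clock: 4.2
position: [496.1, 275.1, 28.4]
ee_rot: [0.722, -0.642, 0.193, 0.169]
contact_force: [-0.8, 5.9, -0.7]
gripper_width: 54.8
grasp_force: 2.9
```

```bash
python3 lan.py 501 223 .1; python3 mv.py 502.1 211 28 -80.1 30
```

```text
t 4.2 pos [496.1 275.1  28.4] yaw -83.33 z [ 0.062 -0.493 -0.868] F [-0.8  5.9 -0.7] w 54.8 gf 2.9 j [ 0.96  0.65 -0.36  0.41 -1.   -1.14]
collar [501.1 223. ] n 650 zmed 104.0 zplane [-1.00000e-04  1.00000e-03  1.04001e+02]
sq (array([502. , 221.7]), np.float64(6.13), np.float64(0.6105150834611909))
t 4.25 pos [495.8 273.7  28.4] yaw -83.33 z [ 0.061 -0.494 -0.867] F [ 1.8  3.5 -1.3] w 55.2 gf 2.1 j [ 0.95  0.65 -0.36  0.41 -1.   -1.14]
slide [ 0.0317 -0.3134 -0.0021] rot [-0.0004  0.0004  0.0087] rows>= 1.0
```

Request:
servo_tool:
  rotation:
    - [0, 0, 0.0011]
    - [0, 0, 0.0022]
    - [0, 0, 0.0033]
    - [0, 0, 0.0044]
    - [0, 0, 0.0055]
    - [0, 0, 0.0066]
    - [0, 0, 0.0077]
    - [0, 0, 0.0088]
  slide:
    - [0.002, -0.04, 0]
    - [0.005, -0.08, 0]
    - [0.008, -0.12, 0]
    - [0.012, -0.16, 0]
    - [0.016, -0.2, 0]
    - [0.021, -0.24, 0]
    - [0.026, -0.28, 0]
    - [0.032, -0.315, 0]
  grip: [0.29, 0.29, 0.29, 0.29, 0.29, 0.29, 0.29, 0.29]

```text
clock: 5.25
position: [502.5, 211.5, 28.4]
ee_rot: [0.74, -0.622, 0.198, 0.165]
contact_force: [-1.7, 5.2, -0.1]
gripper_width: 55.1
grasp_force: 3.0
```

```bash
python3 lan.py 511 159 .17; python3 mv.py 514.9 137.1 28 -80.1 30; python3 - <<'E'
from h import *
save(np.load('cur.npz')['im'],'top2.png',(120,180,280,300),4.5)
E
```

```text
t 5.25 pos [502.5 211.5  28.4] yaw -80.17 z [ 0.089 -0.49  -0.867] F [-1.7  5.2 -0.1] w 55.1 gf 3.0 j [ 0.88  0.6  -0.5   0.51 -0.89 -1.12]
collar [510.4 159.7] n 635 zmed 104.2 zplane [ 5.000000e-04 -1.300000e-03  1.040817e+02]
sq (array([511.8, 159.4]), np.float64(7.78), np.float64(0.7358307095208166))
t 5.3 pos [502.2 210.3  28.4] yaw -80.17 z [ 0.088 -0.491 -0.867] F [ 2.1  4.2 -0.5] w 55.0 gf 1.9 j [ 0.88  0.6  -0.5   0.51 -0.89 -1.12]
slide [ 0.0636 -0.3658 -0.002 ] rot [-0.0002  0.0003  0.    ] rows>= 1.2
```

View pics/top2.png

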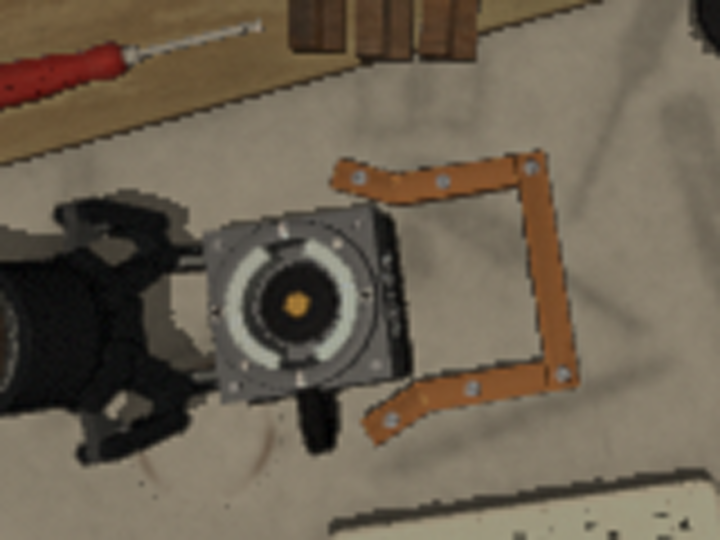

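The lantern sits square at the stop's mouth with both fingers on its face (corners at about (210,240) and (400,380)), and the handle clears the batten. Now I'll push it straight in.

Request:
servo_tool:
  rotation:
    - [0, 0, 0]
    - [0, 0, 0]
    - [0, 0, 0]
    - [0, 0, 0]
    - [0, 0, 0]
    - [0, 0, 0]
    - [0, 0, 0]
    - [0, 0, 0]
  slide:
    - [0.007, -0.04, 0]
    - [0.014, -0.08, 0]
    - [0.021, -0.12, 0]
    - [0.028, -0.16, 0]
    - [0.035, -0.2, 0]
    - [0.042, -0.24, 0]
    - [0.048, -0.275, 0]
    - [0.053, -0.305, 0]
  grip: [0.29, 0.29, 0.29, 0.29, 0.29, 0.29, 0.29, 0.29]

```text
clock: 6.3
position: [513.2, 150.2, 28.3]
ee_rot: [0.739, -0.622, 0.199, 0.165]
contact_force: [-1.3, 6.1, 0.1]
gripper_width: 54.8
grasp_force: 3.0
```

```bash
python3 lan.py 521 99 .17; python3 mv.py 514.9 137.1 28 -80.1 30
```

```text
t 6.3 pos [513.2 150.2  28.3] yaw -80.18 z [ 0.088 -0.491 -0.867] F [-1.3  6.1  0.1] w 54.8 gf 3.0 j [ 0.78  0.57 -0.59  0.6  -0.82 -1.11]
collar [521.2  98.3] n 624 zmed 104.2 zplane [-2.300000e-03  1.100000e-03  1.041252e+02]
sq (array([522.2,  98.1]), np.float64(7.9), np.float64(0.7209015478154848))
t 6.35 pos [513.  149.2  28.4] yaw -80.2 z [ 0.087 -0.492 -0.866] F [ 2.1  2.8 -1.3] w 54.8 gf 1.8 j [ 0.78  0.57 -0.59  0.6  -0.82 -1.11]
slide [ 0.0097 -0.0606 -0.002 ] rot [-0.0001  0.0003  0.0001] rows>= 0.2
```

13 mm still to go. I'll creep in until the back batten pushes back.

Request:
servo_tool:
  rotation:
    - [0, 0, 0]
    - [0, 0, 0]
    - [0, 0, 0]
    - [0, 0, 0]
    - [0, 0, 0]
    - [0, 0, 0]
  slide:
    - [0.003, -0.015, 0]
    - [0.005, -0.03, 0]
    - [0.007, -0.042, 0]
    - [0.009, -0.054, 0]
    - [0.01, -0.062, 0]
    - [0.011, -0.067, 0]
  grip: [0.29, 0.29, 0.29, 0.29, 0.29, 0.29]

```text
clock: 7.1
position: [515.2, 136.8, 28.3]
ee_rot: [0.739, -0.622, 0.199, 0.165]
contact_force: [-3.7, 7.9, 1.7]
gripper_width: 55.3
grasp_force: 4.8
```

```bash
python3 lan.py 524 85 .17; python3 mv.py 514.9 137.1 28 -80.1 30
```

```text
t 7.1 pos [515.2 136.8  28.3] yaw -80.17 z [ 0.088 -0.491 -0.867] F [-3.7  7.9  1.7] w 55.3 gf 4.8 j [ 0.76  0.56 -0.61  0.62 -0.81 -1.11]
collar [523.1  85.2] n 639 zmed 104.1 zplane [-1.700000e-03 -3.000000e-03  1.040684e+02]
sq (array([524.1,  85.3]), np.float64(7.94), np.float64(0.7554017584761364))
t 7.15 pos [515.1 136.9  28.3] yaw -80.19 z [ 0.088 -0.491 -0.867] F [-2.8  7.6 -0.1] w 55.1 gf 3.8 j [ 0.76  0.56 -0.61  0.62 -0.81 -1.11]
slide [-0.0011  0.0012 -0.0017] rot [-0.0003  0.0004 -0.    ] rows>= 0.0
```

Request:
servo_tool:
  rotation:
    - [0, 0, 0]
    - [0, 0, 0]
    - [0, 0, 0]
    - [0, 0, 0]
  slide:
    - [0.001, -0.006, 0]
    - [0.002, -0.012, 0]
    - [0.003, -0.016, 0]
    - [0.003, -0.016, 0]
  grip: [0.29, 0.29, 0.29, 0.29]

```text
clock: 7.65
position: [515.5, 136.6, 28.3]
ee_rot: [0.74, -0.622, 0.198, 0.163]
contact_force: [-11.5, 17.7, 5.4]
gripper_width: 55.1
grasp_force: 9.9
```

```bash
python3 lan.py 524 85 .17
```

```text
t 7.65 pos [515.5 136.6  28.3] yaw -80.14 z [ 0.091 -0.487 -0.869] F [-11.5  17.7   5.4] w 55.1 gf 9.9 j [ 0.76  0.56 -0.61  0.62 -0.8  -1.11]
collar [523.   85.1] n 638 zmed 104.2 zplane [ 3.400000e-03 -2.900000e-03  1.041473e+02]
sq (array([524.3,  85.1]), np.float64(7.82), np.float64(0.7241912329134287))
```

Request:
servo_tool:
  rotation:
    - [0, 0, 0]
    - [0, 0, 0]
    - [0, 0, 0]
    - [0, 0, 0]
    - [0.03, 0, 0]
    - [0.05, 0, 0]
    - [0.06, 0, 0]
    - [0.06, 0, 0]
  slide:
    - [-0.01, 0.05, 0]
    - [-0.02, 0.15, 0]
    - [-0.04, 0.3, 0.05]
    - [-0.05, 0.4, 0.25]
    - [-0.05, 0.4, 0.5]
    - [-0.05, 0.4, 0.75]
    - [-0.05, 0.4, 0.95]
    - [-0.05, 0.4, 0.95]
  grip: [0.29, 0.29, 0.29, 0.29, 0.29, 0.29, 0.29, 0.29]

```text
clock: 8.7
position: [506.2, 212.3, 222.8]
ee_rot: [0.756, -0.649, 0.079, 0.022]
contact_force: [0.0, 0.4, -0.5]
gripper_width: 54.9
grasp_force: 0.0
```

```bash
python3 lan.py 524 85 .17; python3 mv.py 690 -90 150 -143.2 0; python3 - <<'E'
from h import *
save(np.load('cur.npz')['im'],'top3.png',(180,205,260,285),7)
E
```

```text
t 8.7 pos [506.2 212.3 222.8] yaw -81.57 z [ 0.091 -0.136 -0.987] F [ 0.   0.4 -0.5] w 54.9 gf 0.0 j [ 0.78  0.25 -0.29  0.18 -1.07 -0.72]
collar [523.   85.1] n 633 zmed 104.3 zplane [1.200000e-03 1.000000e-04 1.042586e+02]
sq (array([524.1,  85.1]), np.float64(8.15), np.float64(0.7441755273026773))
t 8.75 pos [505.  211.7 220.1] yaw -81.53 z [ 0.087 -0.139 -0.986] F [ 0.1 -0.6 -0.9] w 55.5 gf 0.0 j [ 0.78  0.26 -0.29  0.18 -1.07 -0.72]
slide [ 0.9249 -1.5083 -0.3503] rot [ 0.0275  0.0005 -0.1717] rows>= 5.9
```

View pics/top3.png

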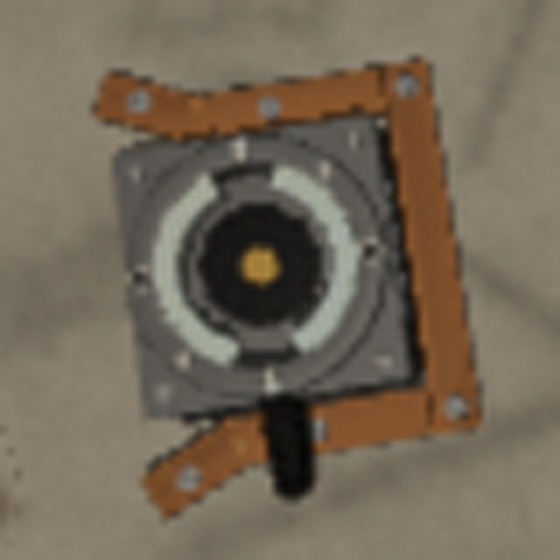

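The lantern is home and parallel in the stop (its right edge runs from (378,115) to (422,382), along the back batten). Next I'll move to the cap.

Request:
servo_tool:
  rotation:
    - [0.004, 0, -0.025]
    - [0.008, 0, -0.05]
    - [0.012, 0, -0.075]
    - [0.016, 0, -0.1]
    - [0.02, 0, -0.125]
    - [0.024, 0, -0.15]
    - [0.0275, 0, -0.172]
    - [0.0275, 0, -0.172]
  slide:
    - [0.08, -0.12, 0]
    - [0.18, -0.28, 0]
    - [0.28, -0.44, 0]
    - [0.38, -0.6, 0]
    - [0.48, -0.76, 0]
    - [0.58, -0.9, 0]
    - [0.62, -1, 0]
    - [0.62, -1, 0]
  grip: [0.29, 0.29, 0.29, 0.29, 0.29, 0.29, 0.29, 0.29]

```text
clock: 9.75
position: [628.4, 10.1, 215.5]
ee_rot: [-0.314, 0.949, -0.0, -0.003]
contact_force: [-0.3, 0.2, -0.1]
gripper_width: 55.2
grasp_force: 0.0
```

```bash
python3 mv.py 690 -89.7 100 -143.2 0; python3 - <<'E'
from fit import *
P=np.load('cur.npz')['P'];X,Y,Z=np.moveaxis(P,-1,0);R=np.hypot(X-690,Y+90)
b=P[(R<30)&(Z>45)&(Z<70)];bar=[np.array([(-25,-7),(25,-7),(25,7),(-25,7)],np.float32)]
print(len(b),np.median(b[:,2]),fit(b[:,:2],bar,[690,-90,.64]))
E
```

```text
t 9.75 pos [628.4  10.1 215.5] yaw -143.36 z [-0.006 -0.002 -1.   ] F [-0.3  0.2 -0.1] w 55.2 gf 0.0 j [ 0.27  0.4  -0.    0.   -1.17 -1.2 ]
slide [ 0.3082 -0.4992 -0.5775] rot [ 0.0004 -0.001   0.0004] rows>= 2.6
121 60.36216174204565 (array([689.7, -89.4]), np.float64(35.18), np.float64(0.12144461509917488))
```

Request:
servo_tool:
  rotation:
    - [0, 0, -0.002]
    - [0, 0, -0.002]
    - [0, 0, -0.002]
    - [0, 0, -0.002]
    - [0, 0, -0.002]
    - [0, 0, -0.002]
    - [0, 0, -0.002]
    - [0, 0, -0.002]
  slide:
    - [0.1, -0.17, -0.1]
    - [0.2, -0.33, -0.2]
    - [0.308, -0.499, -0.35]
    - [0.308, -0.499, -0.5]
    - [0.308, -0.499, -0.65]
    - [0.308, -0.499, -0.78]
    - [0.308, -0.499, -0.86]
    - [0.308, -0.499, -0.89]
  grip: [0.29, 0.29, 0.29, 0.29, 0.29, 0.29, 0.29, 0.29]

```text
clock: 10.75
position: [689.6, -87.6, 38.7]
ee_rot: [-0.31, 0.951, -0.0, -0.002]
contact_force: [0.4, 0.1, -0.8]
gripper_width: 54.7
grasp_force: 0.0
```

```bash
python3 mv.py 690 -89.7 37 -144 0; python3 - <<'E'
from h import *
a=shot('top');save(a[0],'top4.png',(230,130,350,230),6)
E
```

```text
t 10.75 pos [689.6 -87.6  38.7] yaw -143.87 z [-0.004 -0.002 -1.   ] F [ 0.4  0.1 -0.8] w 54.7 gf 0.0 j [ 0.11  0.67 -0.02  0.   -0.89 -1.05]
slide [ 0.0021 -0.0104 -0.0083] rot [ 0.0002 -0.0006 -0.0004] rows>= 0.0
```

View pics/top4.png

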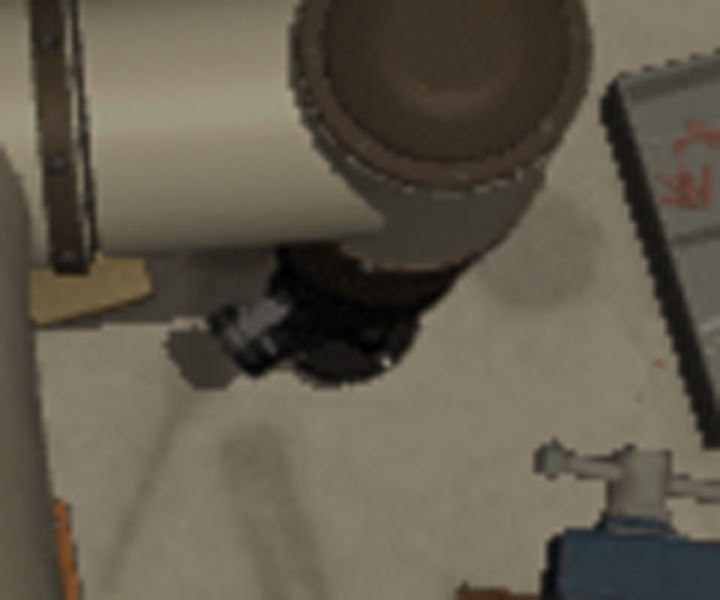

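The arm hides most of the cap, but the finger at (240,340) stands clear of the flange and the jaws are square to the bar. Now I'll close on it.

Request:
servo_tool:
  rotation:
    - [0, 0, 0]
    - [0, 0, 0]
    - [0, 0, 0]
    - [0, 0, 0]
    - [0, 0, 0]
    - [0, 0, 0]
    - [0, 0, 0]
  slide:
    - [0.002, -0.005, -0.004]
    - [0.002, -0.005, -0.004]
    - [0.002, -0.005, -0.004]
    - [0.002, -0.005, -0.004]
    - [0.002, -0.005, -0.004]
    - [0.002, -0.005, -0.004]
    - [0.002, -0.005, -0.004]
  grip: [0.29, 0, -1, -1, -1, -1, -1]

```text
clock: 11.68
position: [691.0, -89.4, 40.2]
ee_rot: [-0.309, 0.951, -0.001, -0.0]
contact_force: [-1.0, 0.5, 4.9]
gripper_width: 13.1
grasp_force: 60.2
```

```bash
python3 mv.py 690 -89.7 160 -144 0
```

```text
t 11.68 pos [691.  -89.4  40.2] yaw -143.95 z [ 0.    -0.001 -1.   ] F [-1.   0.5  4.9] w 13.1 gf 60.2 j [ 0.1   0.67 -0.01  0.   -0.89 -1.05]
slide [-0.0052 -0.0014  0.5992] rot [ 0.0002  0.     -0.0001] rows>= 1.9
```

Request:
servo_tool:
  rotation:
    - [0, 0, 0]
    - [0, 0, 0]
    - [0, 0, 0]
    - [0, 0, -0.015]
    - [0, 0, -0.03]
    - [0, 0, -0.045]
    - [0, 0, -0.06]
    - [0, 0, -0.0725]
  slide:
    - [0, 0, 0.15]
    - [0, 0, 0.4]
    - [0, 0, 0.65]
    - [-0.1, 0.1, 0.75]
    - [-0.25, 0.27, 0.75]
    - [-0.4, 0.45, 0.75]
    - [-0.55, 0.6, 0.75]
    - [-0.65, 0.7, 0.75]
  grip: [-1, -1, -1, -1, -1, -1, -1, -1]

```text
clock: 12.68
position: [559.0, 51.7, 188.9]
ee_rot: [-0.086, 0.996, -0.0, -0.001]
contact_force: [0.3, 0.7, -0.7]
gripper_width: 12.6
grasp_force: 59.7
```

```bash
python3 mv.py 523.2 85.1 160 -170.1 0; python3 - <<'E'
from h import *
a=shot('side');save(a[0],'side5.png',(170,120,400,300),3.3)
E
```

```text
t 12.68 pos [559.   51.7 188.9] yaw -170.17 z [-0.002 -0.    -1.   ] F [ 0.3  0.7 -0.7] w 12.6 gf 59.7 j [ 0.38  0.31 -0.21 -0.   -1.05 -1.78]
slide [-0.1792  0.167  -0.1444] rot [ 0.0001 -0.0004  0.0002] rows>= 0.9
```

View pics/side5.png

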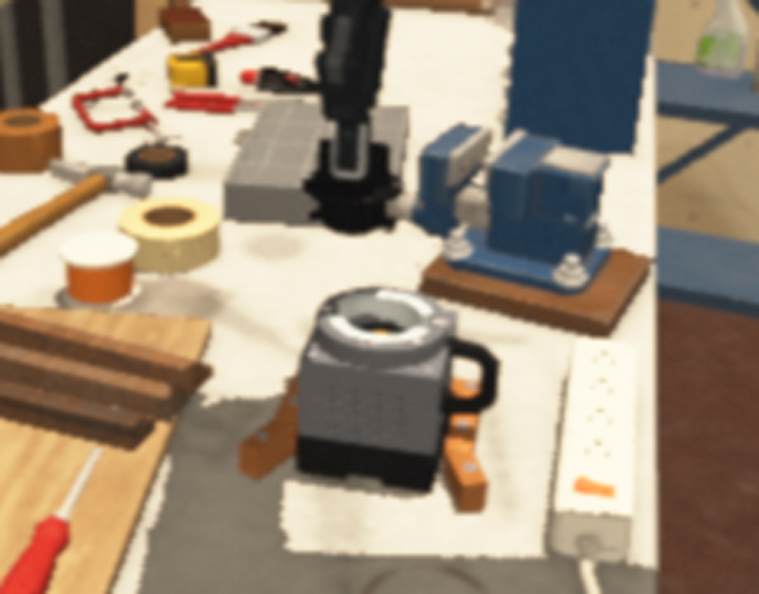

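The cap hangs upright in the grip at (355,190), with the lantern in the stop. Next I'll measure where the cap sits in the gripper.

```bash
python3 - <<'E'
from mv import *
from scipy.optimize import least_squares
st(); s,q,r=now()
for n in('side','top'):
    im,P,*_=shot(n);X,Y,Z=np.moveaxis(P,-1,0)
    b=(np.hypot(X-q[0],Y-q[1])<45)&(Z>120)&(Z<200);p=P[b]
    if len(p)<10: print(n,len(p));continue
    print(n,'zmin',np.percentile(p[:,2],[0.5,2,5]).round(1))
    for lo,hi,R in((135,150,24),(172,182,34),(181,186,34)):
        k=p[(p[:,2]>lo)&(p[:,2]<hi)]
        if len(k)<15: print(lo,len(k));continue
        f=least_squares(lambda c:np.hypot(*(k[:,:2]-c).T)-R,q[:2],loss='soft_l1')
        print(n,lo,len(k),(f.x-q[:2]).round(1),np.abs(f.fun).mean().round(2))
E
```

```text
t 12.72 pos [557.2  53.  189. ] yaw -170.21 z [-0.004  0.    -1.   ] F [-2.1  0.  -1.4] w 13.2 gf 59.6 j [ 0.38  0.31 -0.21 -0.   -1.05 -1.78]
side zmin [150.8 153.  155.3]
135 1
side 172 104 [ 0.  -0.6] 2.42
side 181 185 [  2.2 -11.2] 6.68
top zmin [176.4 177.4 179. ]
135 0
top 172 50 [3.2 1.4] 1.99
top 181 57 [4.7 2.8] 1.72
```

Request:
servo_tool:
  rotation:
    - [0, 0, 0]
    - [0, 0, 0]
    - [0, 0, 0]
    - [0, 0, 0]
    - [0, 0, 0]
  slide:
    - [-0.06, 0.06, 0]
    - [-0.12, 0.11, -0.05]
    - [-0.17, 0.16, -0.12]
    - [-0.17, 0.16, -0.15]
    - [-0.17, 0.16, -0.15]
  grip: [-1, -1, -1, -1, -1]

```text
clock: 13.45
position: [527.0, 82.3, 159.1]
ee_rot: [-0.087, 0.996, -0.001, -0.001]
contact_force: [0.2, -0.5, -0.9]
gripper_width: 12.7
grasp_force: 59.6
```

```bash
python3 mv.py 523.2 85.1 150 -170.1 0; python3 - <<'E'
from mv import *
from scipy.optimize import least_squares
s,q,r=now()
im,P,*_=shot('side');X,Y,Z=np.moveaxis(P,-1,0);save(im,'side6.png',(190,140,350,260),5)
b=(np.hypot(X-q[0],Y-q[1])<48)&(Z>q[2]-15)&(Z<q[2]-6.5);k=P[b]
f=least_squares(lambda c:np.hypot(*(k[:,:2]-c).T)-34,q[:2],loss='soft_l1');print('flange-TCP',(f.x-q[:2]).round(1),len(k),np.abs(f.fun).mean())
k=P[(np.hypot(X-523,Y-85)<48)&(np.hypot(X-523,Y-85)>40)&(Z>93)&(Z<101)]
f=least_squares(lambda c:np.hypot(*(k[:,:2]-c).T)-44.5,[523,85],loss='soft_l1');print('collar',f.x.round(1),len(k),np.abs(f.fun).mean())
E
```

```text
t 13.45 pos [527.   82.3 159.1] yaw -170.07 z [-0.002 -0.001 -1.   ] F [ 0.2 -0.5 -0.9] w 12.7 gf 59.6 j [ 0.46  0.3  -0.32  0.   -0.96 -1.86]
slide [-0.0191  0.0142 -0.0457] rot [ 0.0002 -0.0003 -0.0001] rows>= 0.2
flange-TCP [ 0.5 -1.4] 151 4.656856156215536
collar [522.5  85.4] 142 0.7409641480828132
```

View pics/side6.png

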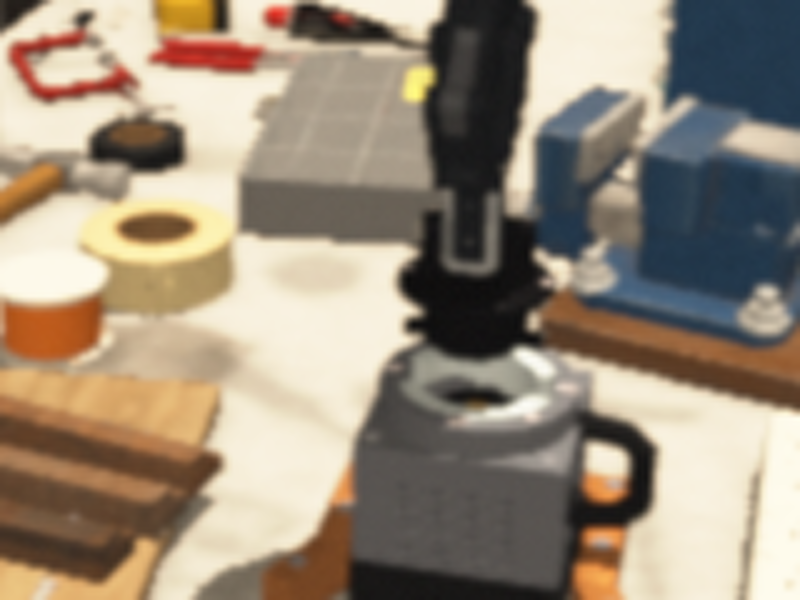

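The plug hangs just above the mouth, lugs at about (410,322) and (540,330), slightly to the -y side. I'll centre it and lower slowly.

Request:
servo_tool:
  rotation:
    - [0, 0, 0]
    - [0, 0, 0]
    - [0, 0, 0]
    - [0, 0, 0]
    - [0, 0, 0]
    - [0, 0, 0]
  slide:
    - [-0.018, 0.015, 0]
    - [-0.018, 0.015, -0.02]
    - [-0.018, 0.015, -0.045]
    - [-0.018, 0.015, -0.065]
    - [-0.018, 0.015, -0.08]
    - [-0.018, 0.015, -0.08]
  grip: [-1, -1, -1, -1, -1, -1]

```text
clock: 14.25
position: [523.0, 85.5, 143.2]
ee_rot: [-0.087, 0.996, -0.0, -0.001]
contact_force: [0.3, -0.3, -0.9]
gripper_width: 12.5
grasp_force: 59.6
```

```bash
python3 mv.py 523.4 85.3 130 -170.1 0; python3 -c "
from h import *;print(read_state()['wrist_torque'])"
```

```text
t 14.25 pos [523.   85.5 143.2] yaw -170.06 z [-0.002 -0.001 -1.   ] F [ 0.3 -0.3 -0.9] w 12.5 gf 59.6 j [ 0.47  0.31 -0.35  0.   -0.92 -1.87]
slide [ 0.0018 -0.0011 -0.0659] rot [ 0.0002 -0.0003 -0.0001] rows>= 0.2
[-0.03634097  0.01303905 -0.01534141]
```

Request:
servo_tool:
  rotation:
    - [0, 0, 0]
    - [0, 0, 0]
    - [0, 0, 0]
    - [0, 0, 0]
    - [0, 0, 0]
  slide:
    - [0.001, 0, -0.012]
    - [0.001, 0, -0.024]
    - [0.001, 0, -0.036]
    - [0.001, 0, -0.048]
    - [0.001, 0, -0.048]
  grip: [-1, -1, -1, -1, -1]

```text
clock: 14.88
position: [523.2, 85.5, 133.7]
ee_rot: [-0.087, 0.996, -0.0, -0.001]
contact_force: [0.4, -0.7, -1.1]
gripper_width: 12.6
grasp_force: 59.6
```

```bash
python3 mv.py 523.4 85.3 124 -170.1 0; python3 -c "
from h import *;print(read_state()['wrist_torque'])"
```

```text
t 14.88 pos [523.2  85.5 133.7] yaw -170.06 z [-0.002 -0.001 -1.   ] F [ 0.4 -0.7 -1.1] w 12.6 gf 59.6 j [ 0.47  0.32 -0.36  0.   -0.89 -1.87]
slide [ 0.0009 -0.0011 -0.0483] rot [ 0.0002 -0.0003 -0.0001] rows>= 0.2
[ 0.01593726 -0.03165479  0.02649103]
```

The bar centre is below 149 mm with no force, so the lugs are in the slots. I'll press on down.

Request:
servo_tool:
  rotation:
    - [0, 0, 0]
    - [0, 0, 0]
    - [0, 0, 0]
    - [0, 0, 0]
    - [0, 0, 0]
  slide:
    - [0.001, 0, -0.015]
    - [0.001, 0, -0.03]
    - [0.001, 0, -0.045]
    - [0.001, 0, -0.06]
    - [0.001, 0, -0.06]
  grip: [-1, -1, -1, -1, -1]

```text
clock: 15.5
position: [523.7, 85.6, 122.1]
ee_rot: [-0.087, 0.996, -0.0, -0.001]
contact_force: [-1.1, -0.4, 3.6]
gripper_width: 12.7
grasp_force: 60.3
```

```bash
python3 mv.py 523.4 85.3 115 -170.1 0; python3 -c "
from h import *;print(read_state()['wrist_torque'])"
```

```text
t 15.5 pos [523.7  85.6 122.1] yaw -170.05 z [-0.001 -0.001 -1.   ] F [-1.1 -0.4  3.6] w 12.7 gf 60.3 j [ 0.47  0.34 -0.37  0.   -0.86 -1.87]
slide [-0.0013 -0.0016 -0.0357] rot [ 0.0001 -0.0002 -0.0001] rows>= 0.1
[0.0398667  0.3865588  0.00747601]
```

Request:
servo_tool:
  rotation:
    - [0, 0, 0]
    - [0, 0, 0]
    - [0, 0, 0]
    - [0, 0, 0]
    - [0, 0, 0]
  slide:
    - [0, 0, -0.01]
    - [0, 0, -0.018]
    - [0, 0, -0.026]
    - [0, 0, -0.03]
    - [0, 0, -0.03]
  grip: [-1, -1, -1, -1, -1]

```text
clock: 16.12
position: [523.7, 85.7, 117.1]
ee_rot: [-0.087, 0.996, -0.0, -0.0]
contact_force: [-3.6, 1.6, 10.0]
gripper_width: 12.5
grasp_force: 61.1
```

```bash
python3 mv.py 523.4 85.3 115 -170.1 0; python3 -c "
from h import *;print(read_state()['wrist_torque'])"
```

```text
t 16.12 pos [523.7  85.7 117.1] yaw -170.03 z [-0.    -0.001 -1.   ] F [-3.6  1.6 10. ] w 12.5 gf 61.1 j [ 0.47  0.34 -0.38  0.   -0.85 -1.87]
slide [-0.0017 -0.0018 -0.0107] rot [ 0.0001 -0.0001 -0.0002] rows>= 0.0
[ 0.10158385  1.22015829 -0.0168728 ]
```

Seated on the collar (about 8 N of spring force plus contact). Next I'll turn it 45 degrees clockwise with a little more press.

Request:
servo_tool:
  rotation:
    - [0, 0, 0]
    - [0, 0, -0.015]
    - [0, 0, -0.035]
    - [0, 0, -0.055]
    - [0, 0, -0.075]
    - [0, 0, -0.095]
    - [0, 0, -0.112]
    - [0, 0, -0.122]
  slide:
    - [-0.003, -0.001, -0.004]
    - [-0.003, -0.001, -0.006]
    - [-0.003, -0.001, -0.006]
    - [-0.003, -0.001, -0.006]
    - [-0.003, -0.001, -0.006]
    - [-0.003, -0.001, -0.006]
    - [-0.003, -0.001, -0.006]
    - [-0.003, -0.001, -0.006]
  grip: [-1, -1, -1, -1, -1, -1, -1, -1]

```text
clock: 17.12
position: [525.0, 85.2, 117.1]
ee_rot: [0.292, 0.956, 0.0, 0.002]
contact_force: [-1.3, -1.8, 11.7]
gripper_width: 12.8
grasp_force: 61.4
```

```bash
python3 mv.py 523.4 85.3 115 144.9 0; python3 - <<'E'
from h import *
print(read_state()['wrist_torque'])
a=shot('top');b=shot('side');np.savez('end.npz',ti=a[0],tp=a[1],si=b[0],sp=b[1])
o=np.hstack([cv2.resize(a[0][205:305,170:270],(400,400),interpolation=2),cv2.resize(b[0][160:260,220:320],(400,400),interpolation=2)]);save(o,'end.png')
E
```

```text
t 17.12 pos [525.   85.2 117.1] yaw 146.02 z [ 0.003 -0.    -1.   ] F [-1.3 -1.8 11.7] w 12.8 gf 61.4 j [ 0.47  0.34 -0.38  0.   -0.85 -2.63]
slide [-0.008   0.0005 -0.0104] rot [ 0.      0.0005 -0.0031] rows>= 0.1
[-0.66519194  0.43815338  0.15052144]
```

View pics/end.png

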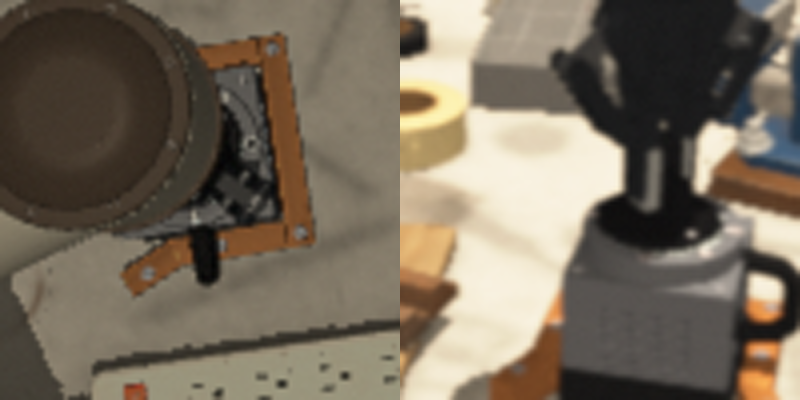

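The flange sits down on the collar (right half, (660,220)) and the lantern is still in the stop. I'll trim the last degree, press slightly more and let it settle.

Request:
servo_tool:
  rotation:
    - [0, 0, -0.002]
    - [0, 0, -0.003]
    - [0, 0, -0.003]
    - [0, 0, -0.003]
    - [0, 0, -0.003]
  slide:
    - [-0.002, 0, -0.004]
    - [-0.002, 0, -0.008]
    - [-0.002, 0, -0.008]
    - [-0.002, 0, -0.008]
    - [-0.002, 0, -0.008]
  grip: [-1, -1, -1, -1, -1]

```text
clock: 17.85
position: [525.1, 85.3, 117.0]
ee_rot: [0.3, 0.954, 0.001, 0.002]
contact_force: [-2.9, -2.4, 18.1]
gripper_width: 12.7
grasp_force: 62.5
```

```bash
python3 mv.py 523.4 85.3 115 144.9 0; python3 - <<'E'
from h import *
from scipy.optimize import least_squares
for n in('side','top'):
    im,P,*_=shot(n);X,Y,Z=np.moveaxis(P,-1,0);R=np.hypot(X-523,Y-85)
    if n=='side':
        k=P[(R<48)&(R>40)&(Z>93)&(Z<101)]
        f=least_squares(lambda c:np.hypot(*(k[:,:2]-c).T)-44.5,[523,85],loss='soft_l1');print('collar',f.x.round(1),len(k))
    k=P[(R<33)&(R>22)&(Z>98)&(Z<125)];print(n,'flange z',np.percentile(k[:,2],[10,50,90]).round(1),len(k))
    k=P[(R<44)&(R>37)&(Z>98)&(Z<110)];print('collar z',np.median(k[:,2]).round(1))
E
```

```text
t 17.85 pos [525.1  85.3 117. ] yaw 145.14 z [ 0.005 -0.    -1.   ] F [-2.9 -2.4 18.1] w 12.7 gf 62.5 j [ 0.47  0.34 -0.38  0.   -0.84 -2.65]
slide [-0.0084  0.0001 -0.01  ] rot [ 0.0001  0.0008 -0.0007] rows>= 0.0
collar [522.6  85.7] 141
side flange z [108.4 110.6 116.8] 193
collar z 104.7
top flange z [107.8 110.5 111.8] 28
collar z 104.2
```

```bash
python3 -c "
from bench import *;print(job_done())"
```

```text
the job is handed in; nothing more can be done
None
```

The lantern is home in the stop, and the cap is in the mouth, turned about 45° clockwise to the half-way dots, pressed down on the collar and still gripped; I handed it in at about 18 s.

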